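Clear the channel and press the label holder home behind the shelf lip

TASK

Draw the locking pin up out of the label channel on the front edge of the low shelf, park it in the notch beside the channel so that it hangs upright by its collar, and let go of it. Then take the wide label holder out of the stand, push it foot first down behind the shelf lip, against the springs, until it is fully home on the channel floor. Finish while still gripping the holder and keeping it pressed home; leave the narrow holder in its slot and do not disturb the two small vials on the shelf.

Things in the scene. Friction and masses are not known exactly. Their poses are not given: they have to be found in the camera images.
- shelf: Fixed low steel shelf, deck 160 wide (y) x 110 deep, top z 45. Origin on the worktop under mid front edge; x points back over the deck, y along the edge (left seen from the front). The label channel is on the front edge, 30 mm to +y; the pin's notch is on the same edge, to -y. The deck carries two vials. All in mm.
- channel_mouth (a point): Middle of the label channel's open top, level with the lip's top, at (0, 30, 45) mm in the shelf's frame, axes as the shelf's. The channel is an upright slot 11 mm wide in x, 84 mm long in y between end cheeks, 20 mm deep. Front wall: the lip, 5 mm thick, top at z 45.
- channel_floor (a point): Middle of the channel floor, 25 mm over the worktop; here a 10 mm bore goes 20 mm farther down for the pin. Back wall of the channel: the shelf edge, with two ears 15 to 42 mm either side of the middle that continue its face (5.5 mm behind this point) up to z 55 mm, 10 mm above the lip: a plate held over the lip can be felt against them.
- notch_seat (a point): Parking place of the pin, at (-14, -50, 45) mm in the shelf's frame, on the top face of a 6 mm thick bracket. The notch is a U slot through it, 11 mm wide in y, open to the front (-x of the shelf; bracket front end at x -32) and above. This point is on the axis of a pin pushed fully in; it then hangs by its collar on the bracket's top face.
- lock_pin: Loose steel pin, 76 mm long, about 50 g. Origin at its lower tip, z up along it. Shank 8 mm diameter to z 37, collar 18 mm diameter z 37 to 41, plain round head 14 mm diameter z 41 to 76. Starts upright in the bore, collar resting across the channel's mouth, tip 8 mm above the worktop, blocking the channel.
- pin_collar (a point): Centre of the underside of the pin's collar, 37 mm above its tip.
- stand: Fixed grey slotted block 125 (x) x 90 (y) x 28 mm high; origin under its centre on the worktop. Two equal upright slots at x -37.5 and +37.5 mm, each 9 (x) x 80 mm (y), 18 mm deep, floors 10 mm above the worktop. It and the shelf may change sides.
- wide_holder: Upright label holder, about 60 g: grey foot plate 7 thick (x), 76 wide (y), z 0 to 50 mm, paper label on its -x face; above it a grip tab 12 thick (x), 36 wide (y), up to z 75 mm. Origin under the middle of its foot. Starts in either slot of the stand, axes parallel to the stand's. Home: origin at the channel floor, width along the channel, either face forward.
- narrow_holder: The other holder, the same but with a foot only 48 mm wide; it stands in the other slot and stays there.
- spring_pads (a joint): Two linked sprung pads in the channel, 27 mm either side of its middle. 0 = up (tops 10 mm above the channel floor, 10 mm below the lip's top), 0.010 m = flush with the floor. They push back with 2.4 N at 0 rising to 8.4 N at 0.010 and lift the holder again if it is not held down.
- vial: Small vial with a white cap, 24 mm across, 52 mm high, standing loose near the back of the shelf's deck (about x 93 mm), on the notch's side; origin under its middle. To be left alone.
- side_panel (a point): Lower front corner of the bench's clear upright side panel, to the left of the work, fixed: 6 mm thick sheet running from here back (+x) and up to z 0.65 m. A second one like it stands 148 mm farther to the left (+y), at the next bench. Both are solid: come round in front of them (smaller x), not through.
- vial_b: Small vial with a black cap, 24 mm across, 52 mm high, standing loose near the back of the shelf's deck (about x 93 mm), on the channel's side; origin under its middle. To be left alone.
Not all that is in view belongs to the job. What is shaped like the lock_pin but orange or pink is not meant.

How it is judged:
By the outcome, as a careful person would: the job done as asked, in the order asked, and still so for the second after the job is handed in, while the arm keeps its last pose, push and grip.
It also fails if it takes over 54 s, if anything falls off the work surface, if the arm or the gripper's body presses on something with over 40 N, if the wrist force passes 120 N, or if a joint passes its speed limit or range.

ROBOT

A 6-joint arm with a two-finger parallel gripper is mounted at the origin on a cart in front of the work surface, level with it; the furniture and walls round the work are solid. World frame = base frame: x ahead of the robot, y to its left, z up, the work surface at z = 0. Lengths are in m, angles in rad, forces in N, time in s.
With the tool pointing down it reaches from about 0.3 to 0.875 m from the base axis. Payload 6.4 kg.
Tool frame: the origin (TCP) lies at the very end of the fingers, on their centre line; the grasp point (between the pads) lies 19 mm behind it; z points along the fingers, y is the line along which they close (so a half turn about z gives the same grasp; the last joint's range is limited). The gripper opens to 85 mm and grips with 20 to 120 N. Pads are 22 mm wide; open, the fingers measure 114 mm over their backs; the gripper's body (76 mm by 85 mm) begins 54 mm behind the grasp point. The pads swing forward as they close: fully open they stand 13 mm farther back than shut.
Start: joints at [1.103, 0.181, 1.607, -0, 1.354, -0.206], TCP at [0.149, 0.555, 0.197] pointing down, gripper open.
Joint ranges: [-2.99, 2.99], [-0.89, 2.07], [0.3, 2.58], [-1.14, 4.28], [0, 2.63], [-3.12, 3.12]. Speed limits (rad/s): [2.57, 2.57, 3.01, 3.14, 3.14, 3.14].

INTERFACE

Orientations are given as a unit quaternion [w, x, y, z].
In Python, from bench import ctrl gives the robot as it stands.
- The arm moves only by the tool jog_arm, never from a script. Its argument "series" is a list that holds one entry, the list of rows, each a list of 7 numbers: the shift along the tool's x, y, z in mm, then the turn, a rotation vector about the tool's x, y, z in rad, then the finger opening in mm, from 0 to 85.4. In form: [[[tx, ty, tz, rx, ry, rz, gripper], ...]]. A call has exactly 10 rows; each row shifts and turns the commanded pose from where the row before left it, along the tool's axes as they then stand; what a row does not reach is not made up. A row lasts 1/10 s, in which the tool goes at most 50 mm and 8.59 degrees, less where a joint would pass 70% of its speed; a pose out of reach is approached as far as the arm can. A call with a gripper value outside its range is refused whole. The fingers move at their own pace and stop on an object; the grip force is fixed at half the most. Time passes only in rows, so rows that do not move let the fingers close, or fill a call up. It gives the time, the measured TCP pose, the force, the opening and the grip force at its end, in the units of the state.
- ctrl.get_obs(): the state, without advancing time (a new reading comes with each control period).
- ctrl.camera(name): name is "scene" or "top"; returns a dict with "frame" (480x640x3 uint8, blue, green, red), "z_map" (480x640 float32, m along the optical axis (not along the pixel's ray), 0 where there is no reading), "fx", "fy", "cx", "cy" (pixels), "xyz" and "rotation" of the camera in the world. Camera axes: x right, y down, z forward; pixel columns grow to the right and rows downward; lengths in m; the calibration is good to about 2 mm. A picture is of the moment at which its call begins.
- ctrl.hand_in(): hands the job in; it is judged then, once.
The state is a dict: "time_s": time; "q": joint angles; "dq": joint speeds; "joint_efforts": joint torques, N m; "eef_pos": TCP position; "eef_rot": TCP orientation; "wrist_force": force on the tool from outside, world axes, zero at the start; "torque": the same for the moment, N m; "opening": opening from 0.0 (shut) to 1.0 (fully open); "grasp_force": force on a finger pad.
Only numpy, scipy, OpenCV 4.12 (cv2) and the standard library are available. Lean on these libraries where they do the work, as an engineer would, in place of code of your own. Each camera call takes 0.05 s, during which the arm holds its last target. There are 200 camera calls.

## Working session

There is one attempt and no reset: what is moved stays moved. The work goes in short steps, Python scripts to look and compute and a tool call to move; the robot and the scene stay as the last step left them, time stands still between calls to the robot, and variables do not carry over. Pictures are saved under pics/ and viewed, at most 10 in all, crops included, and the job is handed in when it is done.

Besides the shell and the picture viewer there is one more tool, called after "Request:" as name([rows], argument=value, ...), one row to a line, values as JSON. jog_arm: Moves the arm, as the interface text tells. Its arguments: {"type":"object","properties":{"series":{"type":"array"}},"required":["series"]}

```bash
ls; mkdir -p pics
python3 - <<'E'
from bench import ctrl
import cv2,pickle,numpy as np
o=ctrl.get_obs();print({k:np.round(v,3).tolist() for k,v in o.items()})
for n in("scene","top"):
    c=ctrl.camera(n);pickle.dump(c,open(f"{n}.pkl","wb"));cv2.imwrite(f"pics/{n}0.png",c["frame"])
    print(n,c["fx"],c["fy"],c["cx"],c["cy"],c["xyz"],np.round(c["rotation"],4).tolist())
E
```

```text
pics
{'time_s': 0.0, 'q': [1.103, 0.182, 1.608, 0.0, 1.354, -0.206], 'dq': [0.002, -0.0, -0.001, -0.0, 0.001, 0.0], 'joint_efforts': [-0.003, -44.488, -35.132, -0.0, 0.009, -0.0], 'eef_pos': [0.148, 0.555, 0.196], 'eef_rot': [-0.0, 0.131, 0.991, -0.001], 'wrist_force': [0.066, 0.743, -0.483], 'torque': [-0.004, -0.019, -0.008], 'grasp_force': 0.0, 'opening': 0.997}
scene 486.58064669344276 486.58064669344276 324.8234630110854 241.88240439137 [0.00881324 0.25038527 0.40855021] [0.2242, -0.3594, 0.7637, -0.4872]
top 447.35406804619856 447.35406804619856 318.3973342717713 239.28200941434216 [ 0.44672    -0.25892194  0.88544152] [0.0455, -0.6949, 0.7151, -0.0609]
```

View pics/scene0.png

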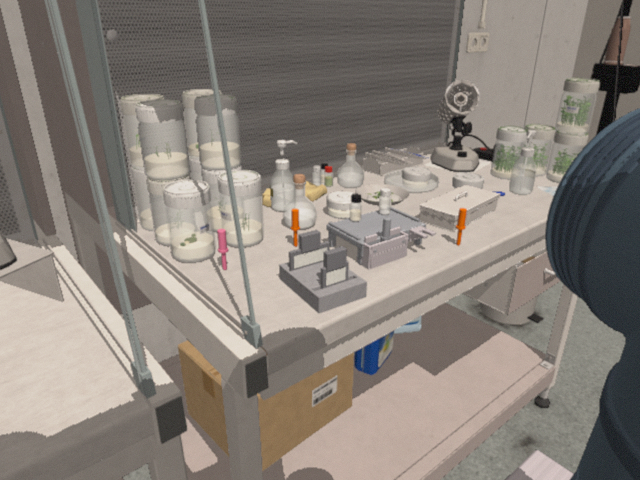

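View pics/top0.png

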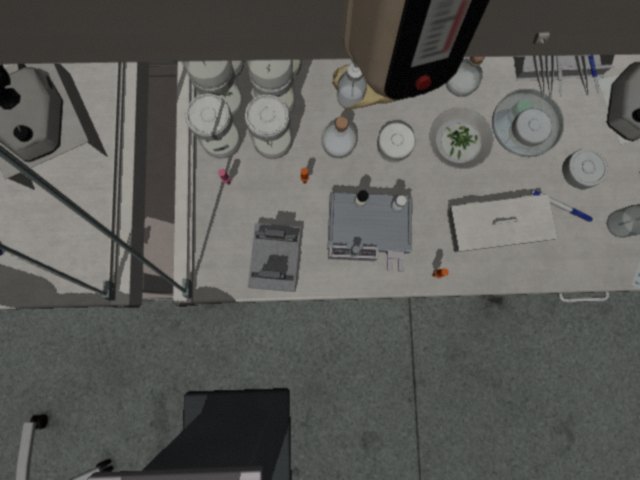

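The scene view shows the stand at (322,275), holding two holders. The shelf is at (370,235), with a grey pin at (387,228). Orange pins stand at (295,228) and (462,226), and a pink one at (223,250). In the top view the stand is at (275,255), the shelf at (370,225) and the notch bracket at (395,262). The panel feet are at (187,290) and (110,290).

```bash
cat > h.py <<'E'
import numpy as np,cv2,pickle
from scipy.spatial.transform import Rotation as R
def rot(c):
    q=np.array(c["rotation"]); return q if q.shape==(3,3) else R.from_quat(q[[1,2,3,0]]).as_matrix()
def ray(c,u,v): return rot(c)@np.array([(u-c["cx"])/c["fx"],(v-c["cy"])/c["fy"],1.])
def atz(c,u,v,z): d=ray(c,u,v);p=np.array(c["xyz"]);return p+d*(z-p[2])/d[2]
def dep(c,u,v): return np.array(c["xyz"])+ray(c,u,v)*c["z_map"][int(round(v)),int(round(u))]
def tri(c1,a,c2,b):
    d1,d2=ray(c1,*a),ray(c2,*b);p1,p2=np.array(c1["xyz"]),np.array(c2["xyz"])
    s=np.linalg.lstsq(np.c_[d1,-d2],p2-p1,rcond=None)[0]
    A,B=p1+s[0]*d1,p2+s[1]*d2; return (A+B)/2,np.linalg.norm(A-B)
def proj(c,P): q=rot(c).T@(np.array(P)-c["xyz"]);return np.array([c["fx"]*q[0]/q[2]+c["cx"],c["fy"]*q[1]/q[2]+c["cy"]])
def load(n): return pickle.load(open(n+".pkl","rb"))
E
python3 - <<'E'
from h import *
s,t=load("scene"),load("top")
a=cv2.resize(s["frame"][180:312,270:446],None,fx=4.5,fy=4.5,interpolation=cv2.INTER_CUBIC)
b=cv2.resize(t["frame"][180:300,240:416],None,fx=4.5,fy=4.5,interpolation=cv2.INTER_CUBIC)
cv2.imwrite("pics/a.png",a);cv2.imwrite("pics/b.png",b)
print(dep(t,187,290),dep(t,110,290), atz(t,187,290,0),atz(t,110,290,0))
for p in[(255,222),(300,225),(248,289),(296,292),(330,194),(411,195),(410,248),(330,245)]:print(p,dep(t,*p).round(4))
E
```

```text
[ 0.48591723 -0.02930946  0.03375819] [0.49028063 0.1154784  0.03109684] [ 0.48747089 -0.02020831  0.        ] [0.49186617 0.129106   0.        ]
(255, 222) [ 0.619  -0.1543  0.0018]
(300, 225) [ 0.6111 -0.2442 -0.0014]
(248, 289) [ 0.486  -0.1391 -0.0007]
(296, 292) [ 0.4773 -0.2332  0.0005]
(330, 194) [ 0.6618 -0.3044  0.045 ]
(411, 195) [ 6.670e-01 -4.721e-01  3.000e-04]
(410, 248) [ 0.4467 -0.2589  0.8854]
(330, 245) [ 0.5625 -0.301   0.0446]
```

View pics/a.png

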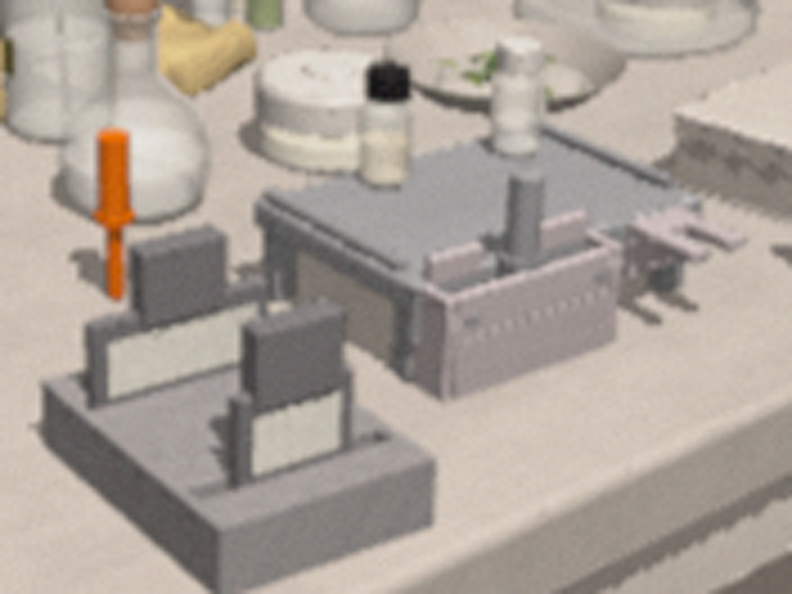

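View pics/b.png

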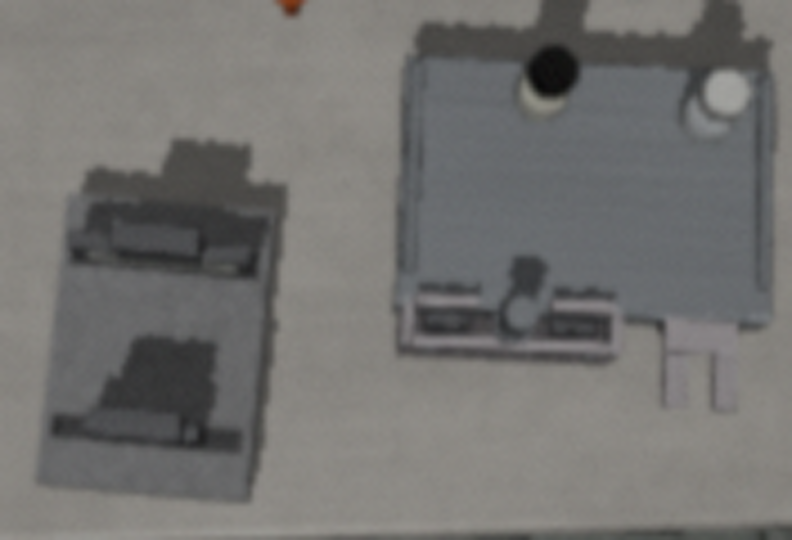

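Crop a shows the only grey pin at (525,225), standing in the channel, so that is the lock_pin. The wide holder is in the back slot at (180,300) and the narrow one in the front slot at (300,400). Candidates I ruled out:
- Pins: orange at (295,228) and (462,226), pink at (223,250).
- Holders: the narrow one at scene (335,268).

Crop b shows the channel lip from (400,345) to (617,350) and the slot between the bracket prongs at about (700,408).

```bash
cat >> h.py <<'E'
def cloud(c):
    v,u=np.mgrid[0:480,0:640]; z=c["z_map"]
    P=np.stack([(u-c["cx"])/c["fx"]*z,(v-c["cy"])/c["fy"]*z,z],-1)@rot(c).T+np.array(c["xyz"])
    return P[z>0]
E
python3 - <<'E'
from h import *
s,t=load("scene"),load("top")
A=lambda x,y:((x+.5)/4.5-.5+270,(y+.5)/4.5-.5+180)
B=lambda x,y:((x+.5)/4.5-.5+240,(y+.5)/4.5-.5+180)
print("pin top",tri(s,A(527,177),t,B(523,310)))
print("lip L",tri(s,A(447,300),t,B(402,347)),"lip R",tri(s,A(617,247),t,B(616,350)))
print("wide tab front-left top",tri(s,A(134,246),t,B(112,228)))
for n,q in dict(lipL=(402,347),lipR=(616,350),prL=(688,407),prR=(713,409),prLo=(665,407),prRo=(737,410),ch_in_L=(417,327),ch_in_R=(611,331),deckBL=(412,58),deckBR=(768,64)).items(): print(n,atz(t,*B(*q),.045).round(4))
for n,q in dict(FL=(38,484),FR=(250,500),BL=(70,198),BR=(272,205)).items(): print("stand",n,atz(t,*B(*q),.028).round(4))
for n,c in(("s",s),("t",t)):
    P=cloud(c)
    def box(x0,x1,y0,y1,z0,z1): return P[np.all((P>[x0,y0,z0])&(P<[x1,y1,z1]),1)]
    def info(l,Q):
        print(n,l,len(Q),"min",Q.min(0).round(4),"max",Q.max(0).round(4),"med",np.median(Q,0).round(4), cv2.minAreaRect((Q[:,:2]*1000).astype(np.float32)))
    info("pintop",box(.5,.6,-.42,-.3,.075,.1)); info("pinhead",box(.5,.6,-.42,-.3,.058,.1))
    for l,b in dict(wide=(.56,.64),narrow=(.48,.55)).items():
        info(l+" tabtop",box(*b,-.25,-.13,.080,.1)); info(l+" all",box(*b,-.25,-.13,.035,.1))
    info("stand",box(.46,.64,-.26,-.12,.024,.032)); info("deck",box(.5,.72,-.49,-.28,.04,.05)); info("bracket",box(.5,.542,-.49,-.4,.04,.05))
E
```

```text
pin top (array([ 0.54934871, -0.34647509,  0.08013604]), np.float64(0.0014797457498284558))
lip L (array([ 0.54061915, -0.29789766,  0.04422552]), np.float64(0.0010321211982078386)) lip R (array([ 0.53614182, -0.38905899,  0.04247317]), np.float64(0.0012821816894611198))
wide tab front-left top (array([ 0.58695868, -0.18147503,  0.08385017]), np.float64(0.0010358998480434986))
lipL [ 0.5402 -0.2982  0.045 ]
lipR [ 0.5364 -0.3883  0.045 ]
prL [ 0.5115 -0.4173  0.045 ]
prR [ 0.5104 -0.4278  0.045 ]
prLo [ 0.5118 -0.4077  0.045 ]
prRo [ 0.5097 -0.4379  0.045 ]
ch_in_L [ 0.5484 -0.3048  0.045 ]
ch_in_R [ 0.5445 -0.3865  0.045 ]
deckBL [ 0.6648 -0.3067  0.045 ]
deckBR [ 0.6583 -0.4601  0.045 ]
stand FL [ 0.4881 -0.1431  0.028 ]
stand FR [ 0.4788 -0.2325  0.028 ]
stand BL [ 0.6107 -0.1577  0.028 ]
stand BR [ 0.6054 -0.2448  0.028 ]
s pintop 49 min [ 0.5392 -0.3521  0.0754] max [ 0.5528 -0.3373  0.0845] med [ 0.5443 -0.3419  0.0819] ((545.7266235351562, -343.5335998535156), (13.362173080444336, 12.342911720275879), 65.1512451171875)
s pinhead 118 min [ 0.5392 -0.3521  0.0581] max [ 0.5528 -
[... 2742 characters left out ...]
68359375, -189.3983917236328), (47.97669982910156, 12.283327102661133), 83.15326690673828)
t stand 2411 min [ 0.4784 -0.2446  0.024 ] max [ 0.6127 -0.1428  0.0319] med [ 0.5431 -0.1942  0.0277] ((545.6697387695312, -193.67807006835938), (90.44452667236328, 125.2409896850586), 83.12861633300781)
t deck 4461 min [ 0.5094 -0.4614  0.04  ] max [ 0.6668 -0.297   0.05  ] med [ 0.5961 -0.3827  0.0447] ((587.592041015625, -377.859619140625), (160.0337371826172, 146.8907012939453), 85.43797302246094)
t bracket 218 min [ 0.5094 -0.4394  0.04  ] max [ 0.542  -0.4068  0.0496] med [ 0.5275 -0.4255  0.0444] ((526.66455078125, -423.3586120605469), (31.007652282714844, 32.51019287109375), 85.07705688476562)
```

```bash
cat >> h.py <<'E'
def psi(q):  # heading of tool y in world
    y=R.from_quat(np.array(q)[[1,2,3,0]]).as_matrix()[:,1]; return np.arctan2(y[1],y[0])
def plan(way,p,ps):
    "way: list of (x,y,z,psi,nrows); prints rows per leg, tool assumed straight down"
    p=np.array(p,float)
    for w in way:
        n=w[4];d=(np.array(w[:3])-p)/n*1000;dps=(w[3]-ps)/n
        for i in range(n):
            M=np.array([[-np.sin(-ps),0,0],[0,0,0],[0,0,0]])
            y=np.array([np.cos(ps),np.sin(ps),0]);z=np.array([0,0,-1.]);x=np.cross(y,z)
            print([round(float(v),1) for v in (d@x,d@y,d@z)],"rz",round(float(-dps),3)); ps+=dps
        p=np.array(w[:3])
def state():
    from bench import ctrl
    o=ctrl.get_obs();print("t",round(o["time_s"],2),"p",np.round(np.array(o["eef_pos"])*1000,1),"psi",round(psi(o["eef_rot"]),4),"F",np.round(o["wrist_force"],1),"open",round(o["opening"]*85.4,1),"g",round(o["grasp_force"],1),"q",np.round(o["q"],2),"Rz",np.round(R.from_quat(np.array(o["eef_rot"])[[1,2,3,0]]).as_matrix()[:,2],3))
    return o
E
python3 - <<'E'
from h import *
o=state();plan([(.33,.06,.197,-.047,11),(.40,-.25,.197,-.047,7),(.546,-.344,.13,-.047,5)],o["eef_pos"],psi(o["eef_rot"]))
E
```

```text
t 0.1 p [148.6 554.9 196.5] psi 1.309 F [ 0.4 -0.   0.2] open 85.4 g 0.0 q [ 1.1   0.18  1.61  0.    1.35 -0.21] Rz [-0.001 -0.001 -1.   ]
[-27.6, -39.2, -0.0] rz 0.123
[-32.2, -35.5, -0.0] rz 0.123
[-36.3, -31.3, -0.0] rz 0.123
[-39.9, -26.6, -0.0] rz 0.123
[-42.8, -21.5, -0.0] rz 0.123
[-45.2, -16.0, -0.0] rz 0.123
[-46.8, -10.4, -0.0] rz 0.123
[-47.7, -4.5, -0.0] rz 0.123
[-47.9, 1.4, -0.0] rz 0.123
[-47.4, 7.2, -0.0] rz 0.123
[-46.1, 13.0, -0.0] rz 0.123
[-43.8, 12.1, 0.0] rz 0.0
[-43.8, 12.1, 0.0] rz 0.0
[-43.8, 12.1, 0.0] rz 0.0
[-43.8, 12.1, 0.0] rz 0.0
[-43.8, 12.1, 0.0] rz 0.0
[-43.8, 12.1, 0.0] rz 0.0
[-43.8, 12.1, 0.0] rz 0.0
[-17.4, 30.1, 13.4] rz 0.0
[-17.4, 30.1, 13.4] rz 0.0
[-17.4, 30.1, 13.4] rz 0.0
[-17.4, 30.1, 13.4] rz 0.0
[-17.4, 30.1, 13.4] rz 0.0
```

Request:
jog_arm([
  [[-28,-39,0,0,0,0.12,85],[-32,-36,0,0,0,0.12,85],[-36,-31,0,0,0,0.12,85],[-40,-27,0,0,0,0.12,85],[-43,-22,0,0,0,0.12,85],[-45,-16,0,0,0,0.12,85],[-47,-10,0,0,0,0.12,85],[-48,-5,0,0,0,0.12,85],[-48,1,0,0,0,0.12,85],[-47,7,0,0,0,0.12,85]],
])

```text
time_s: 1.1
eef_pos: [0.3194, 0.1052, 0.1973]
eef_rot: [0.0, 0.669, 0.743, 0.0]
wrist_force: [1.1, 0.9, -1.0]
opening: 0.994
grasp_force: 0.0
```

Request:
jog_arm([
  [[-46,13,0,0,0,0.12,85],[-44,12,0,0,0,0.03,85],[-44,12,0,0,0,0,85],[-44,12,0,0,0,0,85],[-44,12,0,0,0,0,85],[-44,12,0,0,0,0,85],[-44,12,0,0,0,0,85],[-44,12,0,0,0,0,85],[-18,30,13,0,0,0,85],[0,0,0,0,0,0,85]],
])

```text
time_s: 2.1
eef_pos: [0.4396, -0.2695, 0.1811]
eef_rot: [-0.002, 0.722, 0.691, 0.0]
wrist_force: [0.8, 0.4, -0.5]
opening: 0.994
grasp_force: 0.0
```

Run:
```python
from h import *
o=state();plan([(.5465,-.3442,.11,-.047,5),(.5465,-.3442,.052,-.047,3)],o["eef_pos"],psi(o["eef_rot"]))
```

```text
t 2.1 p [ 439.6 -269.5  181.1] psi -0.0437 F [ 0.8  0.4 -0.5] open 84.9 g 0.0 q [-0.78  0.07  1.77  0.    1.31 -0.74] Rz [-0.003  0.003 -1.   ]
[-14.0, 22.0, 14.2] rz 0.001
[-14.0, 22.0, 14.2] rz 0.001
[-14.0, 22.0, 14.2] rz 0.001
[-14.0, 22.0, 14.2] rz 0.001
[-13.9, 22.0, 14.2] rz 0.001
[0.0, 0.0, 19.3] rz 0.0
[0.0, 0.0, 19.3] rz 0.0
[0.0, 0.0, 19.3] rz 0.0
```

Request:
jog_arm([
  [[-14,22,14,0,0,0,60],[-14,22,14,0,0,0,60],[-14,22,14,0,0,0,60],[-14,22,14,0,0,0,60],[-14,22,10,0,0,0,60],[0,0,0,0,0,0,60],[0,0,0,0,0,0,60],[0,0,0,0,0,0,60],[0,0,0,0,0,0,60],[0,0,0,0,0,0,60]],
])

```text
time_s: 3.1
eef_pos: [0.5461, -0.3417, 0.1193]
eef_rot: [0.001, 0.721, 0.692, 0.0]
wrist_force: [-0.5, -0.7, -0.3]
opening: 0.701
grasp_force: 0.0
```

Run:
```python
from h import *
o=state();plan([(.5465,-.3442,.051,-.047,5)],o["eef_pos"],psi(o["eef_rot"]))
```

```text
t 3.1 p [ 546.1 -341.7  119.3] psi -0.0409 F [-0.5 -0.7 -0.3] open 59.9 g 0.0 q [-0.74  0.4   1.49 -0.    1.25 -0.7 ] Rz [ 0.001 -0.001 -1.   ]
[-0.5, 0.1, 13.7] rz 0.001
[-0.5, 0.1, 13.7] rz 0.001
[-0.5, 0.1, 13.7] rz 0.001
[-0.5, 0.1, 13.7] rz 0.001
[-0.5, 0.1, 13.7] rz 0.001
```

Request:
jog_arm([
  [[-2,0,13,0,0,0.006,60],[0,0,13,0,0,0,60],[0,0,13,0,0,0,60],[0,0,13,0,0,0,60],[0,0,14,0,0,0,60],[0,0,0,0,0,0,60],[0,0,0,0,0,0,5],[0,0,0,0,0,0,5],[0,0,0,0,0,0,5],[0,0,0,0,0,0,5]],
])

```text
time_s: 4.1
eef_pos: [0.5465, -0.3442, 0.0531]
eef_rot: [0.001, 0.723, 0.69, 0.0]
wrist_force: [0.4, -0.8, 0.1]
opening: 0.062
grasp_force: 0.0
```

Run:
```python
from h import *
o=state()
```

```text
t 4.1 p [ 546.5 -344.2   53.1] psi -0.0469 F [ 0.4 -0.8  0.1] open 5.3 g 0.0 q [-0.75  0.49  1.52  0.    1.13 -0.7 ] Rz [ 0.001 -0.001 -1.   ]
```

Run:
```python
from h import *
from bench import ctrl
s,t=ctrl.camera("scene"),ctrl.camera("top")
pickle.dump(s,open("s1.pkl","wb"));pickle.dump(t,open("t1.pkl","wb"))
a=cv2.resize(s["frame"][140:290,300:500],None,fx=4,fy=4,interpolation=cv2.INTER_CUBIC)
cv2.imwrite("pics/c.png",a)
```

```text
(no output)
```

View pics/c.png

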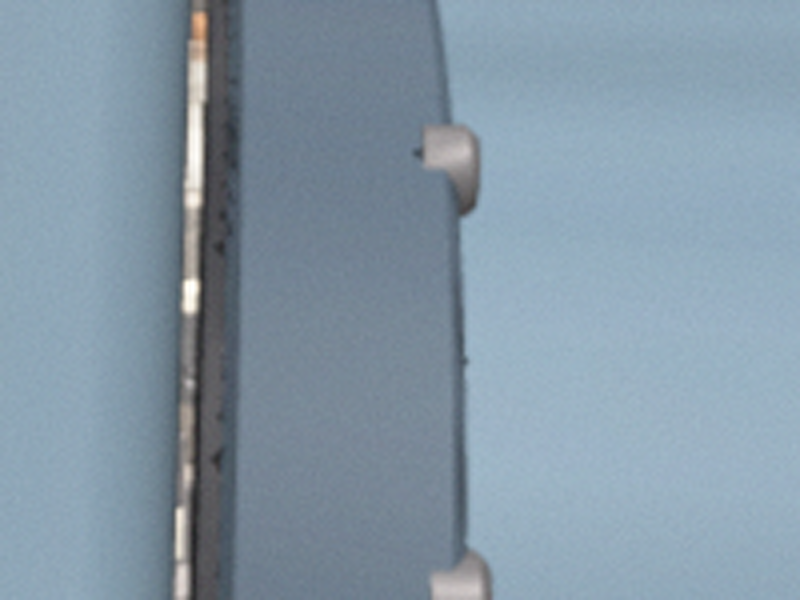

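The "scene" camera now sees only the arm's own body, so that view is blocked. I'll look from the top camera instead.

Run:
```python
from h import *
s,t,s0=load("s1"),load("t1"),load("scene")
print(s0["xyz"],s["xyz"],t["xyz"])
cv2.imwrite("pics/d.png",cv2.resize(t["frame"][150:300,230:430],None,fx=4,fy=4,interpolation=cv2.INTER_CUBIC))
```

```text
[0.00881324 0.25038527 0.40855021] [0.00881324 0.25038527 0.40855021] [ 0.44672    -0.25892194  0.88544152]
```

View pics/d.png

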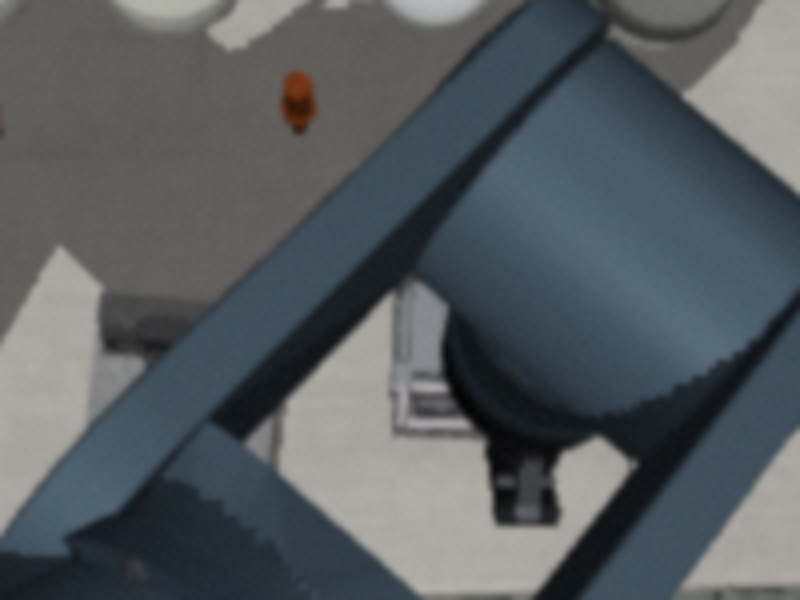

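The top view shows the closed gripper over the channel at about (490,430), and the pin head is hidden under it. The fingers shut to 5 mm with no force, so they did not get the pin. I'll open, back off and look again.

Request:
jog_arm([
  [[0,0,0,0,0,0,60],[0,0,0,0,0,0,60],[0,0,0,0,0,0,60],[0,0,-25,0,0,0,60],[0,0,-45,0,0,0,60],[-15,-35,-20,0,0,0,60],[-20,-45,0,0,0,0,60],[-20,-45,0,0,0,0,60],[-20,-40,0,0,0,0,60],[0,0,0,0,0,0,60]],
])

```text
time_s: 5.2
eef_pos: [0.3735, -0.4132, 0.1425]
eef_rot: [-0.0, 0.725, 0.688, -0.001]
wrist_force: [0.6, -0.7, 0.3]
opening: 0.705
grasp_force: 0.0
```

Run:
```python
from h import *
from bench import ctrl
o=state()
s,t=ctrl.camera("scene"),ctrl.camera("top")
pickle.dump(s,open("s2.pkl","wb"));pickle.dump(t,open("t2.pkl","wb"))
for n,c in(("s",s),("t",t)):
    P=cloud(c); Q=P[np.all((P>[.5,-.42,.058])&(P<[.6,-.3,.1]),1)]
    print(n,len(Q)); 
    if len(Q)>5: print(Q.min(0),Q.max(0),Q.mean(0))
im=np.vstack([cv2.resize(x,(800,300)) for x in (s["frame"][170:290,260:580],t["frame"][170:290,240:560])])
cv2.imwrite("pics/e.png",im)
```

```text
t 5.2 p [ 373.5 -413.2  142.5] psi -0.052 F [ 0.6 -0.7  0.3] open 60.2 g 0.0 q [-1.05  0.2   1.7  -0.    1.24 -1.  ] Rz [-0.002 -0.001 -1.   ]
s 0
t 62
[ 0.5412448  -0.35135741  0.05918306] [ 0.55426279 -0.33835417  0.0872617 ] [ 0.5471278  -0.34441782  0.07986986]
```

View pics/e.png

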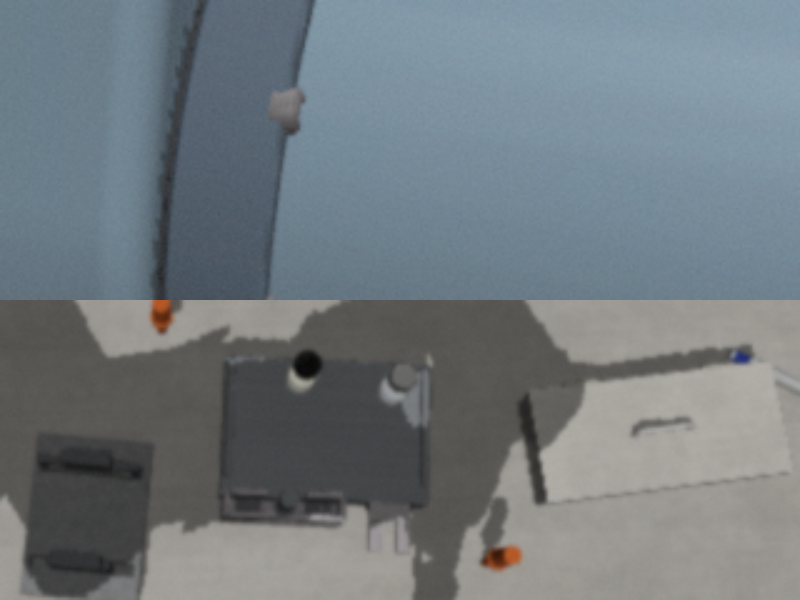

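The pin stands unmoved: at (288,500) in the lower half of the picture, and the depth points agree. The fingers therefore closed somewhere else. I'll check where the gripper really was against its reported pose.

Run:
```python
from h import *
t=load("t1");P=cloud(t)
Q=P[np.all((P>[.44,-.42,.056])&(P<[.62,-.27,.20]),1)]
for z0 in np.arange(.056,.2,.012):
    q=Q[(Q[:,2]>z0)&(Q[:,2]<=z0+.012)]
    if len(q): print(z0.round(3),len(q),q.min(0).round(3)[:2],q.max(0).round(3)[:2])
B=lambda x,y:((x+.5)/4-.5+230,(y+.5)/4-.5+150)
for p in[(500,520),(550,520),(525,480),(505,480),(525,450)]: print(p,dep(t,*B(*p)).round(4))
t=load("t2");P=cloud(t);Q=P[np.all((P>[.28,-.50,.13])&(P<[.46,-.33,.3]),1)]
for z0 in np.arange(.13,.3,.012):
    q=Q[(Q[:,2]>z0)&(Q[:,2]<=z0+.012)]
    if len(q): print(z0.round(3),len(q),q.min(0).round(3)[:2],q.max(0).round(3)[:2])
```

```text
0.056 1 [ 0.557 -0.313] [ 0.557 -0.313]
0.128 3 [ 0.518 -0.331] [ 0.521 -0.331]
0.14 19 [ 0.506 -0.337] [ 0.523 -0.331]
0.152 24 [ 0.498 -0.354] [ 0.517 -0.331]
0.164 43 [ 0.486 -0.354] [ 0.507 -0.33 ]
0.176 152 [ 0.485 -0.354] [ 0.506 -0.329]
0.188 51 [ 0.497 -0.353] [ 0.511 -0.332]
(500, 520) [ 0.4878 -0.3312  0.1796]
(550, 520) [ 0.4871 -0.3509  0.1804]
(525, 480) [ 0.5025 -0.3407  0.1888]
(505, 480) [ 0.5039 -0.3345  0.1738]
(525, 450) [ 0.5102 -0.3362  0.231 ]
0.178 3 [ 0.415 -0.408] [ 0.418 -0.408]
0.19 17 [ 0.407 -0.413] [ 0.42  -0.403]
0.202 7 [ 0.407 -0.404] [ 0.413 -0.403]
0.214 10 [ 0.408 -0.408] [ 0.422 -0.401]
0.226 119 [ 0.411 -0.422] [ 0.439 -0.402]
0.238 57 [ 0.398 -0.411] [ 0.44  -0.397]
0.25 67 [ 0.398 -0.408] [ 0.443 -0.397]
0.262 60 [ 0.311 -0.428] [ 0.444 -0.397]
0.274 434 [ 0.309 -0.43 ] [ 0.444 -0.396]
0.286 165 [ 0.311 -0.427] [ 0.441 -0.397]
```

Run:
```python
from h import *
o=state();plan([(.547,-.3446,.1425,-.047,4),(.547,-.3446,.062,-.047,3)],o["eef_pos"],psi(o["eef_rot"]))
```

```text
t 5.3 p [ 377.  -411.7  142.6] psi -0.0496 F [-0.3  0.  -0.7] open 60.2 g 0.0 q [-1.04  0.2   1.7   0.    1.24 -0.99] Rz [ 0.001 -0.    -1.   ]
[18.9, 41.6, 0.0] rz -0.001
[18.8, 41.6, 0.0] rz -0.001
[18.8, 41.6, 0.0] rz -0.001
[18.8, 41.6, 0.0] rz -0.001
[0.0, 0.0, 26.8] rz -0.0
[0.0, 0.0, 26.8] rz -0.0
[0.0, 0.0, 26.8] rz -0.0
```

Request:
jog_arm([
  [[19,42,0,0,0,0,0],[19,42,0,0,0,0,0],[19,42,0,0,0,0,0],[19,41,0,0,0,0,0],[0,0,27,0,0,0,0],[0,0,27,0,0,0,0],[0,0,27,0,0,0,0],[0,0,0,0,0,0,0],[0,0,0,0,0,0,0],[0,0,0,0,0,0,0]],
])

```text
time_s: 6.3
eef_pos: [0.5496, -0.3435, 0.0632]
eef_rot: [0.001, 0.723, 0.691, 0.0]
wrist_force: [0.0, 0.1, -0.3]
opening: -0.002
grasp_force: 0.0
```

Run:
```python
from h import *
o=state()
```

```text
t 6.3 p [ 549.6 -343.5   63.2] psi -0.0464 F [ 0.   0.1 -0.3] open -0.2 g 0.0 q [-0.74  0.48  1.51  0.    1.15 -0.7 ] Rz [ 0.002 -0.002 -1.   ]
```

Request:
jog_arm([
  [[-1,-2,5,0,0,0,0],[0,0,5,0,0,0,0],[0,0,0.5,0,0,0,0],[0,0,0.5,0,0,0,0],[0,0,0.5,0,0,0,0],[0,0,0.5,0,0,0,0],[0,0,0.5,0,0,0,0],[0,0,0.5,0,0,0,0],[0,0,0.5,0,0,0,0],[0,0,0.5,0,0,0,0]],
])

```text
time_s: 7.3
eef_pos: [0.5472, -0.3452, 0.0499]
eef_rot: [0.002, 0.723, 0.69, -0.0]
wrist_force: [-3.9, 0.9, 14.5]
opening: -0.002
grasp_force: 7.1
```

Contact came at a reported z of 49.9 mm, with the pin top at 84 mm. The real finger end therefore stands about 33.5 mm higher than the reported TCP, which matches the depth cloud. All z targets from here drop by 33.5 mm.

Request:
jog_arm([
  [[0,0,-5,0,0,0,60],[0,0,0,0,0,0,60],[0,0,0,0,0,0,60],[0,0,0,0,0,0,60],[0,0,8,0,0,0,60],[0,0,8,0,0,0,60],[0,0,8,0,0,0,60],[0,0,6,0,0,0,60],[0,0,4,0,0,0,60],[0,0,0,0,0,0,60]],
])

```text
time_s: 8.3
eef_pos: [0.5456, -0.3435, 0.0172]
eef_rot: [-0.001, 0.724, 0.69, -0.0]
wrist_force: [0.1, -0.4, -0.4]
opening: 0.7
grasp_force: 0.0
```

Run:
```python
from h import *
o=state()
```

```text
t 8.3 p [ 545.6 -343.5   17.2] psi -0.047 F [ 0.1 -0.4 -0.4] open 59.8 g 0.0 q [-0.75  0.53  1.53 -0.    1.08 -0.7 ] Rz [-0.001  0.001 -1.   ]
```

Request:
jog_arm([
  [[0,0,-1,0,0,0,0],[0,0,0,0,0,0,0],[0,0,0,0,0,0,0],[0,0,0,0,0,0,0],[0,0,0,0,0,0,0],[0,0,0,0,0,0,0],[0,0,0,0,0,0,0],[0,0,0,0,0,0,0],[0,0,0,0,0,0,0],[0,0,0,0,0,0,0]],
])

```text
time_s: 9.3
eef_pos: [0.5465, -0.3442, 0.0198]
eef_rot: [0.0, 0.724, 0.69, 0.0]
wrist_force: [0.1, 1.2, 5.2]
opening: 0.132
grasp_force: 58.5
```

Run:
```python
from h import *
o=state();o=state()
```

```text
t 9.3 p [ 546.5 -344.2   19.8] psi -0.0469 F [0.1 1.2 5.2] open 11.3 g 58.5 q [-0.75  0.53  1.53  0.    1.08 -0.7 ] Rz [ 0.001 -0.001 -1.   ]
t 9.3 p [ 546.5 -344.2   19.8] psi -0.0469 F [0.1 1.2 5.2] open 11.3 g 58.5 q [-0.75  0.53  1.53  0.    1.08 -0.7 ] Rz [ 0.001 -0.001 -1.   ]
```

Request:
jog_arm([
  [[0,0,-10,0,0,0,0],[0,0,-20,0,0,0,0],[0,0,-20,0,0,0,0],[-20,-4,0,0,0,0,0],[-25,-5,0,0,0,0,0],[-25,-5,0,0,0,0,0],[-9.8,-3,0,0,0,0,0],[0,0,0,0,0,0,0],[0,0,0,0,0,0,0],[0,0,0,0,0,0,0]],
])

```text
time_s: 10.3
eef_pos: [0.5255, -0.4216, 0.0689]
eef_rot: [-0.001, 0.723, 0.691, 0.0]
wrist_force: [-0.5, 0.1, -0.3]
opening: 0.128
grasp_force: 58.9
```

Run:
```python
from h import *
from bench import ctrl
o=state()
t=ctrl.camera("top");pickle.dump(t,open("t3.pkl","wb"))
cv2.imwrite("pics/f.png",cv2.resize(t["frame"][190:290,290:430],None,fx=5,fy=5,interpolation=cv2.INTER_CUBIC))
P=cloud(t)
def box(x0,x1,y0,y1,z0,z1): return P[np.all((P>[x0,y0,z0])&(P<[x1,y1,z1]),1)]
for b in[(.5,.54,-.45,-.39,.04,.05),(.5,.56,-.45,-.39,.05,.15)]:
    q=box(*b);print(len(q),(q.min(0),q.max(0)) if len(q) else "")
```

```text
t 10.3 p [ 525.5 -421.6   68.9] psi -0.0462 F [-0.5  0.1 -0.3] open 10.9 g 58.9 q [-0.85  0.52  1.43  0.    1.19 -0.81] Rz [-0.001  0.001 -1.   ]
104 (array([ 0.50948447, -0.43392613,  0.04017294]), array([ 0.53998603, -0.39089317,  0.0476203 ]))
30 (array([ 0.50161645, -0.41931418,  0.06452015]), array([ 0.5284695 , -0.40952619,  0.14716108]))
```

View pics/f.png

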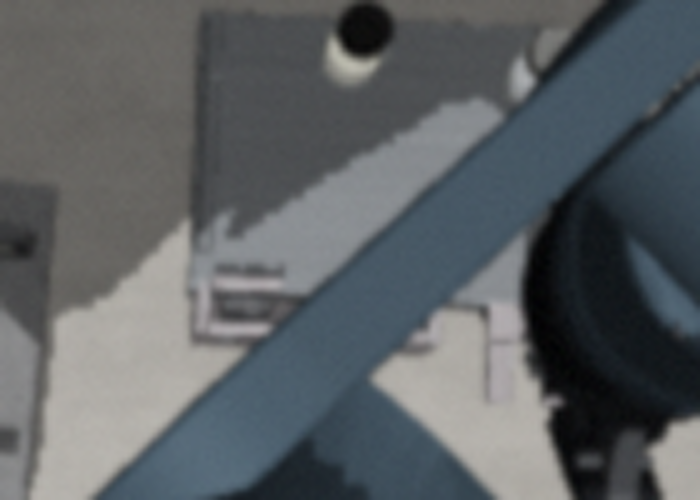

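The picture shows the wrist over the bracket, with the left prong at (498,370). The channel at (250,300) no longer has the pin, which is in the grip at 59 N. Next I lower it into the notch, feeling for contact.

Request:
jog_arm([
  [[0,0,6,0,0,0,0],[0,0,4,0,0,0,0],[0,0,2,0,0,0,0],[0,0,2,0,0,0,0],[0,0,1,0,0,0,0],[0,0,1,0,0,0,0],[0,0,1,0,0,0,0],[0,0,1,0,0,0,0],[0,0,1,0,0,0,0],[0,0,0,0,0,0,0]],
])

```text
time_s: 11.35
eef_pos: [0.5253, -0.4228, 0.0501]
eef_rot: [-0.0, 0.724, 0.69, 0.0]
wrist_force: [-0.0, 0.5, -0.6]
opening: 0.129
grasp_force: 58.9
```

Request:
jog_arm([
  [[0,0,6,0,0,0,0],[0,0,7,0,0,0,0],[0,0,7,0,0,0,0],[0,0,5,0,0,0,0],[0,0,2,0,0,0,0],[0,0,1,0,0,0,0],[0,1,0,0,0,0,0],[0,1,0,0,0,0,0],[0,1,0,0,0,0,0],[0,0,0,0,0,0,0]],
])

```text
time_s: 12.35
eef_pos: [0.5287, -0.4231, 0.0226]
eef_rot: [0.0, 0.723, 0.69, 0.0]
wrist_force: [-0.5, 0.1, -0.6]
opening: 0.13
grasp_force: 58.9
```

Run:
```python
from h import *
o=state()
```

```text
t 12.35 p [ 528.7 -423.1   22.6] psi -0.0469 F [-0.5  0.1 -0.6] open 11.1 g 58.9 q [-0.85  0.59  1.44  0.    1.11 -0.8 ] Rz [ 0. -0. -1.]
```

Request:
jog_arm([
  [[0,0.5,0,0,0,0,0],[0,0.5,0,0,0,0,0],[0,0.5,0,0,0,0,0],[0,0,1,0,0,0,0],[0,0,0.5,0,0,0,0],[0,0,0.5,0,0,0,0],[0,0,0.5,0,0,0,0],[0,0,0.5,0,0,0,0],[0,0,0,0,0,0,0],[0,0,0,0,0,0,0]],
])

```text
time_s: 13.35
eef_pos: [0.5295, -0.4231, 0.0199]
eef_rot: [-0.0, 0.724, 0.69, -0.0]
wrist_force: [-5.8, 1.0, 6.0]
opening: 0.133
grasp_force: 59.6
```

Request:
jog_arm([
  [[0,-0.5,0,0,0,0,20],[0,0,0,0,0,0,40],[0,0,0,0,0,0,50],[0,0,0,0,0,0,50],[0,0,-5,0,0,0,50],[0,0,-15,0,0,0,50],[0,0,-25,0,0,0,50],[0,0,-30,0,0,0,50],[0,0,0,0,0,0,50],[0,0,0,0,0,0,50]],
])

```text
time_s: 14.35
eef_pos: [0.5302, -0.4239, 0.0967]
eef_rot: [0.002, 0.724, 0.69, -0.0]
wrist_force: [-0.1, -0.1, -0.5]
opening: 0.587
grasp_force: 0.0
```

Run:
```python
from h import *
o=state();plan([(.5822,-.1975,.0945,-.121,6)],o["eef_pos"],psi(o["eef_rot"]))
```

```text
t 14.35 p [ 530.2 -423.9   96.7] psi -0.047 F [-0.1 -0.1 -0.5] open 50.2 g 0.0 q [-0.85  0.5   1.41  0.    1.23 -0.8 ] Rz [ 0.002 -0.003 -1.   ]
[38.1, 6.9, 0.4] rz 0.012
[38.2, 6.4, 0.4] rz 0.012
[38.3, 5.9, 0.4] rz 0.012
[38.3, 5.5, 0.4] rz 0.012
[38.4, 5.0, 0.4] rz 0.012
[38.5, 4.5, 0.4] rz 0.012
```

Request:
jog_arm([
  [[38,7,0,0,0,0.013,50],[38,6,0,0,0,0.013,50],[38,6,0,0,0,0.012,50],[38,6,0,0,0,0.012,50],[38,5,0,0,0,0.012,50],[38,4.5,0,0,0,0.012,50],[0,0,0,0,0,0,50],[0,0,0,0,0,0,50],[0,0,0,0,0,0,50],[0,0,0,0,0,0,50]],
])

```text
time_s: 15.35
eef_pos: [0.5812, -0.1996, 0.094]
eef_rot: [-0.0, 0.749, 0.662, -0.0]
wrist_force: [0.4, 0.6, -0.5]
opening: 0.584
grasp_force: 0.0
```

Run:
```python
from h import *
from bench import ctrl
o=state();t=ctrl.camera("top");pickle.dump(t,open("t4.pkl","wb"));o=state()
P=cloud(t)
for n,b in dict(pin=(.505,.545,-.45,-.395,.056,.1),wide=(.56,.62,-.25,-.14,.06,.1),any=(.5,.56,-.45,-.395,.04,.1)).items():
    Q=P[np.all((P>[b[0],b[2],b[4]])&(P<[b[1],b[3],b[5]]),1)]
    print(n,len(Q));
    if len(Q)>3: print(Q.min(0).round(4),Q.max(0).round(4),np.median(Q,0).round(4))
plan([(.5822,-.1975,.0205,-.121,5)],o["eef_pos"],psi(o["eef_rot"]))
cv2.imwrite("pics/g.png",cv2.resize(t["frame"][170:300,240:430],None,fx=4,fy=4,interpolation=cv2.INTER_CUBIC))
```

```text
t 15.35 p [ 581.2 -199.6   94. ] psi -0.1225 F [ 0.4  0.6 -0.5] open 49.9 g 0.0 q [-0.52  0.37  1.59 -0.    1.18 -0.4 ] Rz [-0. -0. -1.]
t 15.4 p [ 581.2 -199.6   94.1] psi -0.1227 F [ 0.3 -0.9 -0.2] open 49.9 g 0.0 q [-0.52  0.37  1.59 -0.    1.18 -0.4 ] Rz [-0. -0. -1.]
pin 67
[ 0.5231 -0.4302  0.0568] [ 0.5358 -0.4166  0.0876] [ 0.5285 -0.4222  0.0828]
wide 14
[ 0.5751 -0.2355  0.06  ] [ 0.5813 -0.2151  0.0651] [ 0.5782 -0.2298  0.0609]
any 480
[ 0.5093 -0.4498  0.0402] [ 0.5598 -0.3958  0.0876] [ 0.5411 -0.4212  0.0451]
[0.4, 0.1, 14.7] rz -0.0
[0.4, 0.1, 14.7] rz -0.0
[0.4, 0.1, 14.7] rz -0.0
[0.4, 0.1, 14.7] rz -0.0
[0.4, 0.1, 14.7] rz -0.0
```

View pics/g.png

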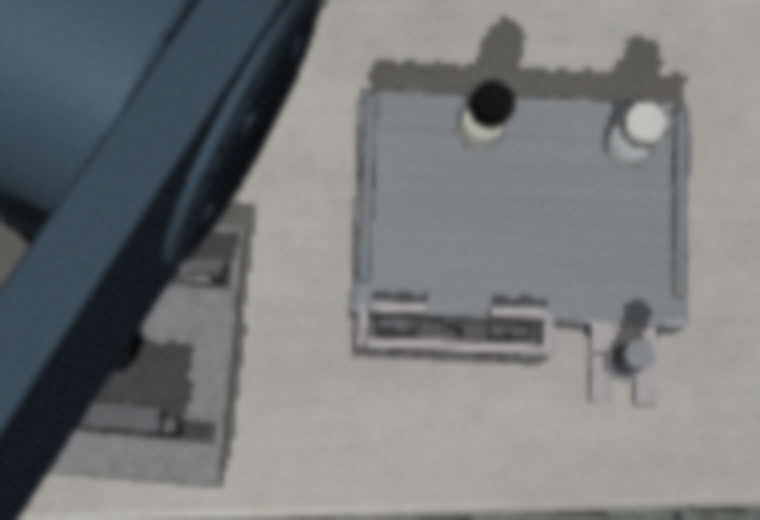

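The pin hangs upright in the notch: its head is at (635,352), centred at (529.5, -423.5) mm with the top at 84 mm. Both vials stand at (490,105) and (645,122) as before, and the channel is free. Now I grasp the wide holder.

Request:
jog_arm([
  [[1,1,15,0,0,0,50],[0,0,15,0,0,0,50],[0,0,15,0,0,0,50],[0,0,15,0,0,0,50],[0,0,13,0,0,0,50],[0,0,0,0,0,0,0],[0,0,0,0,0,0,0],[0,0,0,0,0,0,0],[0,0,0,0,0,0,0],[0,0,0,0,0,0,0]],
])

```text
time_s: 16.4
eef_pos: [0.5832, -0.1977, 0.022]
eef_rot: [0.001, 0.749, 0.663, 0.0]
wrist_force: [0.0, 0.6, -0.5]
opening: 0.128
grasp_force: 60.1
```

Run:
```python
from h import *
o=state()
t=load("t4")
B=lambda x,y:((x+.5)/4-.5+240,(y+.5)/4-.5+170)
f=lambda x,y:atz(t,*B(x,y),.045)[:2]
def yaw(a,b): d=f(*a)-f(*b); return np.degrees(np.arctan2(-d[0],d[1]))  # a=+y end
def yawx(a,b): d=f(*a)-f(*b); return np.degrees(np.arctan2(d[1],d[0]))
print("back",yaw((370,93),(684,100)),"lip",yaw((357,349),(547,356)),"lipin",yaw((368,335),(540,341)),"right",yawx((684,103),(682,327)),"left",yawx((370,95),(358,310)))
print("lip ends",f(357,349),f(547,356),"channel mid",f(456,329))
```

```text
t 16.4 p [ 583.2 -197.7   22. ] psi -0.121 F [ 0.   0.6 -0.5] open 10.9 g 60.1 q [-0.52  0.47  1.62  0.    1.05 -0.4 ] Rz [ 0.001 -0.001 -1.   ]
back -2.748083778978634 lip -3.7233448461286653 lipin -3.6039905040317746 right -4.0117299141686935 left -5.103356732689504
lip ends [ 0.53986549 -0.29806938] [ 0.53401944 -0.38790313] channel mid [ 0.54807675 -0.34531711]
```

Run:
```python
from h import *
o=state();p=np.array(o["eef_pos"]);plan([(p[0],p[1],p[2]+.055,-.121,3),(.545,-.3443,p[2]+.055,-.052,5)],p,-.121)
```

```text
t 16.4 p [ 583.2 -197.7   22. ] psi -0.121 F [ 0.   0.6 -0.5] open 10.9 g 60.1 q [-0.52  0.47  1.62  0.    1.05 -0.4 ] Rz [ 0.001 -0.001 -1.   ]
[0.0, 0.0, -18.3] rz -0.0
[0.0, 0.0, -18.3] rz -0.0
[0.0, 0.0, -18.3] rz -0.0
[-30.0, -4.0, 0.0] rz -0.014
[-30.0, -4.5, 0.0] rz -0.014
[-29.9, -4.9, 0.0] rz -0.014
[-29.8, -5.3, 0.0] rz -0.014
[-29.8, -5.7, 0.0] rz -0.014
```

Request:
jog_arm([
  [[0,0,-10,0,0,0,0],[0,0,-20,0,0,0,0],[0,0,-25,0,0,0,0],[-30,-4,0,0,0,-0.014,0],[-30,-4.5,0,0,0,-0.014,0],[-30,-5,0,0,0,-0.014,0],[-30,-5.5,0,0,0,-0.014,0],[-30,-5.5,0,0,0,-0.013,0],[0,0,0,0,0,0,0],[0,0,0,0,0,0,0]],
])

```text
time_s: 17.4
eef_pos: [0.5444, -0.3453, 0.077]
eef_rot: [0.0, 0.726, 0.688, 0.0]
wrist_force: [0.7, 0.4, -0.7]
opening: 0.129
grasp_force: 60.0
```

Run:
```python
from h import *
from bench import ctrl
o=state();t=ctrl.camera("top");pickle.dump(t,open("t5.pkl","wb"));P=cloud(t)
for n,b in dict(holder=(.5,.6,-.42,-.27,.085,.125),pin=(.505,.545,-.45,-.395,.056,.1)).items():
    Q=P[np.all((P>[b[0],b[2],b[4]])&(P<[b[1],b[3],b[5]]),1)]
    print(n,len(Q));
    if len(Q)>3: print(Q.min(0).round(4),Q.max(0).round(4),np.median(Q,0).round(4))
```

```text
t 17.4 p [ 544.4 -345.3   77. ] psi -0.0537 F [ 0.7  0.4 -0.7] open 11.0 g 60.0 q [-0.75  0.45  1.51  0.    1.17 -0.7 ] Rz [ 0.001 -0.    -1.   ]
holder 56
[ 0.542  -0.3265  0.0895] [ 0.549  -0.3079  0.1184] [ 0.5437 -0.3154  0.1137]
pin 0
```

Request:
jog_arm([
  [[1,0,5,0,0,0,0],[0,0,5,0,0,0,0],[0,0,5,0,0,0,0],[0,0,0,0,0,0,0],[0,1,0,0,0,0,0],[0,1,0,0,0,0,0],[0,0.5,0,0,0,0,0],[0,0.5,0,0,0,0,0],[0,0.5,0,0,0,0,0],[0,0,0,0,0,0,0]],
])

```text
time_s: 18.45
eef_pos: [0.5481, -0.3439, 0.0614]
eef_rot: [0.0, 0.725, 0.688, 0.0]
wrist_force: [-0.4, 1.0, -0.2]
opening: 0.129
grasp_force: 60.1
```

```bash
python3 -c "
from h import *
state()"
```

```text
t 18.45 p [ 548.1 -343.9   61.4] psi -0.052 F [-0.4  1.  -0.2] open 11.0 g 60.1 q [-0.74  0.48  1.51  0.    1.15 -0.69] Rz [ 0. -0. -1.]
```

Request:
jog_arm([
  [[0,0.5,0,0,0,0,0],[0,0.5,0,0,0,0,0],[0,0.5,0,0,0,0,0],[0,0.5,0,0,0,0,0],[0,0,0,0,0,0,0],[0,0,0,0,0,0,0],[0,0,0,0,0,0,0],[0,0,0,0,0,0,0],[0,0,0,0,0,0,0],[0,0,0,0,0,0,0]],
])

```text
time_s: 19.45
eef_pos: [0.5496, -0.3438, 0.0612]
eef_rot: [-0.0, 0.725, 0.688, -0.0]
wrist_force: [-5.4, 0.7, 0.6]
opening: 0.13
grasp_force: 60.3
```

```bash
python3 -c "
from h import *
o=state();print(o['torque'])"
```

```text
t 19.45 p [ 549.6 -343.8   61.2] psi -0.0521 F [-5.4  0.7  0.6] open 11.1 g 60.3 q [-0.74  0.48  1.51 -0.    1.15 -0.69] Rz [-0.001  0.    -1.   ]
[ 0.08472299  1.0801011  -0.18264932]
```

Request:
jog_arm([
  [[0,-1,0,0,0,0.01,0],[0,-1.5,0,0,0,0,0],[0,0,1,0,0,0,0],[0,0,2,0,0,0,0],[0,0,2,0,0,0,0],[0,0,2,0,0,0,0],[0,0,1.5,0,0,0,0],[0,0,1.5,0,0,0,0],[0,0,0,0,0,0,0],[0,0,0,0,0,0,0]],
])

```text
time_s: 20.45
eef_pos: [0.5475, -0.3438, 0.0513]
eef_rot: [0.0, 0.729, 0.685, 0.0]
wrist_force: [-0.2, 0.0, -1.3]
opening: 0.13
grasp_force: 60.1
```

```bash
python3 -c "
from h import *
o=state();print(o['torque'])"
```

```text
t 20.45 p [ 547.5 -343.8   51.3] psi -0.062 F [-0.2  0.  -1.3] open 11.1 g 60.1 q [-0.74  0.49  1.52  0.    1.13 -0.68] Rz [ 0. -0. -1.]
[-0.02422105  0.0352339   0.01240328]
```

Request:
jog_arm([
  [[0,0,2,0,0,0,0],[0,0,2,0,0,0,0],[0,0,2,0,0,0,0],[0,0,2,0,0,0,0],[0,0,1.5,0,0,0,0],[0,0,1.5,0,0,0,0],[0,0,1,0,0,0,0],[0,0,0,0,0,0,0],[0,0,0,0,0,0,0],[0,0,0,0,0,0,0]],
])

```text
time_s: 21.45
eef_pos: [0.5476, -0.3439, 0.0398]
eef_rot: [0.0, 0.729, 0.685, -0.0]
wrist_force: [-2.0, 1.7, 5.1]
opening: 0.129
grasp_force: 61.0
```

```bash
python3 -c "
from h import *
o=state();print(o['torque'])"
```

```text
t 21.45 p [ 547.6 -343.9   39.8] psi -0.062 F [-2.   1.7  5.1] open 11.1 g 61.0 q [-0.74  0.51  1.52 -0.    1.11 -0.68] Rz [ 0. -0. -1.]
[ 0.247455    0.43008723 -0.03452573]
```

Request:
jog_arm([
  [[0,0,1,0,0,0,0],[0,0,1,0,0,0,0],[0,0,0.5,0,0,0,0],[0,0,0.5,0,0,0,0],[0,0,0.5,0,0,0,0],[0,0,0.5,0,0,0,0],[0,0,0,0,0,0,0],[0,0,0,0,0,0,0],[0,0,0,0,0,0,0],[0,0,0,0,0,0,0]],
])

```text
time_s: 22.45
eef_pos: [0.5477, -0.3439, 0.0368]
eef_rot: [0.0, 0.729, 0.685, -0.0]
wrist_force: [-3.8, 3.3, 12.0]
opening: 0.131
grasp_force: 62.0
```

```bash
python3 -c "
from h import *
o=state();print(o['torque'])"
```

```text
t 22.45 p [ 547.7 -343.9   36.8] psi -0.0618 F [-3.8  3.3 12. ] open 11.2 g 62.0 q [-0.74  0.51  1.52 -0.    1.11 -0.68] Rz [ 0. -0. -1.]
[ 0.55715161  0.82048489 -0.03984127]
```

Request:
jog_arm([
  [[0,-0.3,0.5,0,0,0,0],[0,0,0.5,0,0,0,0],[0,0,0.5,0,0,0,0],[0,0,0,0,0,0,0],[0,0,0,0,0,0,0],[0,0,0,0,0,0,0],[0,0,0,0,0,0,0],[0,0,0,0,0,0,0],[0,0,0,0,0,0,0],[0,0,0,0,0,0,0]],
])

```text
time_s: 23.45
eef_pos: [0.5478, -0.3439, 0.0367]
eef_rot: [0.001, 0.729, 0.685, 0.0]
wrist_force: [-6.2, 6.0, 20.6]
opening: 0.13
grasp_force: 63.2
```

Run:
```python
from h import *
from bench import ctrl
o=state();print(o['torque']);t=ctrl.camera("top");pickle.dump(t,open("t6.pkl","wb"));P=cloud(t)
for n,b in dict(foot=(.53,.565,-.39,-.29,.06,.09),tab=(.53,.57,-.39,-.29,.09,.12),pin=(.505,.55,-.45,-.395,.056,.1)).items():
    Q=P[np.all((P>[b[0],b[2],b[4]])&(P<[b[1],b[3],b[5]]),1)]
    print(n,len(Q));
    if len(Q)>3: print(Q.min(0).round(4),Q.max(0).round(4),np.median(Q,0).round(4))
cv2.imwrite("pics/h.png",cv2.resize(t["frame"][190:290,310:430],None,fx=6,fy=6,interpolation=cv2.INTER_CUBIC))
```

```text
t 23.45 p [ 547.8 -343.9   36.7] psi -0.0616 F [-6.2  6.  20.6] open 11.1 g 63.2 q [-0.74  0.51  1.53 -0.    1.11 -0.68] Rz [ 0.001 -0.001 -1.   ]
[ 1.0705711   1.32734234 -0.07539196]
foot 40
[ 0.5459 -0.3216  0.0601] [ 0.5529 -0.3066  0.0773] [ 0.5488 -0.3138  0.0739]
tab 0
pin 0
```

View pics/h.png

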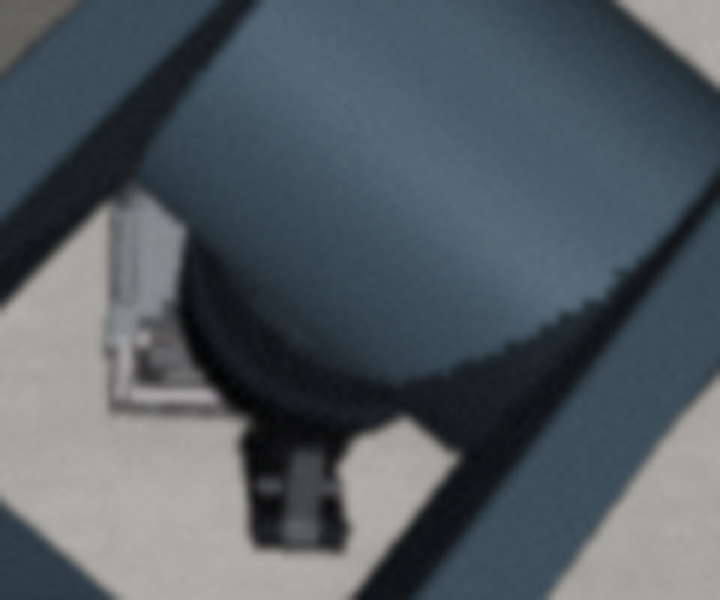

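The last picture shows the plate's left end inside the channel at (165,360). Three readings say it is home:
- **Height:** the foot's top edge has dropped 39.8 mm from the carry height, which puts the foot at about 25 mm, on the floor.
- **Stiffness:** the last 1.5 mm of commanded push moved it only 0.1 mm and added 8.6 N, so it is against something solid.
- **Push:** about 20 N, well above the springs' 8.4 N.

```bash
python3 -c "
from bench import ctrl
print(ctrl.hand_in())"
```

```text
the job is handed in; nothing more can be done
None
```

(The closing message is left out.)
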